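# Make up a printing forme on the registration bed

### The arm

A 6-joint arm with a two-finger parallel gripper is mounted at the origin on the work surface. World frame = base frame: x ahead of the robot, y to its left, z up, the work surface at z = 0. Lengths are in m, angles in rad, forces in N, time in s.
With the tool pointing down it reaches from about 0.275 to 0.825 m from the base axis. Payload 4.9 kg.
Tool frame: the origin (TCP) lies midway between the tips of the shut fingers; the grasp point (between the pads) lies 19 mm behind it (bot.grip_depth is the distance from the TCP to the grasp point, in m); y points along the fingers, x is the direction in which the jaws open and shut, and the axes are right-handed (so a half turn about y gives the same grasp; the last joint's range is limited). The gripper opens to 85 mm and grips with 20 to 120 N. Pads are 22 mm wide; open, the fingers measure 114 mm over their backs; the gripper's body (76 mm by 85 mm) begins 54 mm behind the grasp point. The pads swing forward as they close: fully open they stand 13 mm farther back than shut.
Start: joints at [1.189, 0.326, -0.193, 1.052, 0, 1.437], TCP at [0.135, 0.533, 0.231] pointing down, gripper open.
Joint ranges: [-2.65, 2.65], [-0.97, 1.79], [-1.3, 1.35], [-1.93, 2.1], [-1.47, 1.37], [-3.14, 3.14]. Speed limits (rad/s): [2.57, 2.57, 3.14, 3.14, 3.14, 3.14].

### API

Orientations are given as a unit quaternion [w, x, y, z].
In Python, from cell import bot gives the robot as it stands. Calls block until the motion is done:
- bot.move_pose(position, orientation): joint-space move of the TCP to a pose.
- bot.move_linear(position, speed=0.15, rotation=None, until_force=None): straight line of the TCP; rotation=None keeps the orientation; speed is the mean speed in m/s. With until_force (N) it stops when the force on the tool has changed by that much, and returns True; else False.
- bot.goto_joints(angles): joint-space move.
- bot.set_gripper(opening, grasp_force=None): opening from 0.0 (shut) to 1.0 (fully open); grasp_force is the grip in N (None keeps the last); returns when the fingers have stopped.
- bot.wait(seconds).
- bot.solve_ik(position, orientation): joint angles nearest the present ones, or None.
- bot.camera(name): name is "scene" or "top" or "wrist"; returns the picture (400x640x3 uint8, red, green, blue); there is no depth.
- bot.calibration(name): a dict with "mtx" (3x3 intrinsics, pixels), "extrinsics" (4x4, takes a point from world to camera coordinates); the wrist camera has in their place "hand_eye" (4x4, takes a point from camera to tool coordinates, whose origin is the TCP and whose axes are the tool frame's). Camera axes: x right, y down, z forward; pixel columns grow to the right and rows downward; lengths in m; the calibration is good to about 2 mm. A picture is of the moment at which its call begins: read the wrist's pose just before it. calibration takes no time and is no camera call.
A pose or a line that the arm cannot do raises bot.PlanningError and nothing moves.
- bot.close_job(): hands the job in, once; it reports no verdict.
Trained networks look in the newest picture that a camera, given by its name, has taken for a name from the list of things; names that differ only in an ending like _2 or _b are one class to them, and where a whole thing is asked for, a point or a joint stands for the part that bears it (a point fixed in the world has none). Each returns a list of dicts, best first, with "confidence" (0 to 1); they miss things now and then, are a little off and sometimes report something else, mostly with a low value. They report only what shows in the picture. A call takes as long as a camera call. They do not tell look-alikes from the thing itself.
- bot.search_frame(camera, thing): "bbox" ([left, top, width, height] in pixels, round what is visible of it).
Readings, each from a call of its own:
- bot.read_clock(): time.
- bot.read_joint_positions(): joint angles.
- bot.read_joint_vel(): joint speeds.
- bot.read_joint_efforts(): joint torques, N m.
- bot.read_position(): TCP position.
- bot.read_tool_rot(): TCP orientation.
- bot.read_ft_force(): force on the tool from outside, world axes, zero at the start.
- bot.read_moment(): the same for the moment, N m.
- bot.read_gripper_width(): opening from 0.0 (shut) to 1.0 (fully open).
Only numpy, scipy, OpenCV 4.12 (cv2) and the standard library are available. Lean on these libraries where they do the work, as an engineer would, in place of code of your own. Each camera call takes 0.05 s, during which the arm holds its last target. There are 200 camera calls.

### The job

Make up the forme for printing: lower the loose pale forme board onto the bed's two registration pins, keeping it level so that both pins enter together, until it lies flat on the bed, and plug every carved insert on the table fully home into a mortise of the board, any mortise, with its nick towards the board's steel strip. Put one end bearer over each pin, lying flat on the board and square across it, and leave the other things on the table where they are.

Things in the scene. Friction and masses are not known exactly. Their poses are not given: they have to be found in the camera images.
- bed: registration bed, fixed: plywood base 110 mm (its x) by 320 mm (its y) by 15 mm thick, flat on top, with two steel pins on its long middle line. Origin at the centre of its underside. Its place and yaw vary.
- pin_left (a point): foot of one registration pin, on the bed's top face (15 mm above the table), 112 mm from the bed's centre along +y. The pin is 10 mm in diameter and stands 42 mm above the bed's top; its last 8 mm taper to 4 mm. Same frame as the bed.
- pin_right (a point): foot of the other pin, the same, 112 mm from the bed's centre along -y.
- board_c (a point): centre (half-way up, 11 mm above its underside) of the forme board: a loose pale wooden plate 56 mm (x) by 270 mm (y) by 22 mm thick, 260 g, lying flat on the table. Through holes of 13 mm on its middle line at y = -112 and +112 mm take the bed's pins, either way round. It can be gripped across its 56 mm width at its middle.
- mortise_mid (a point): middle of the mouth of the board's middle mortise, in the board's top face, 11 mm above board_c; the board's frame. Five equal mortises have their centres at x = 0, y = -76, -38, 0, 38, 76 mm from here; each is 38.4 mm (x) by 30.4 mm (y) and 14 mm deep.
- strip (a point): middle of the thin dark steel strip inlaid flush in the board's top along the whole of its -x edge, 24 mm from the board's middle line.
- insert1_c (a point): centre (half-way up, 20 mm above its foot) of a loose carved insert, a dark wooden block 36 mm (x) by 28 mm (y) by 40 mm tall, 32 g, standing upright, carved face up; its lowest 3 mm are 1.5 mm smaller all round. Fits any mortise and then stands 26 mm above the board's top. All are alike but for the ornament. Three to five are there; None if absent.
- insert1_nick (a point): middle of the nick of insert1: a pale groove 8 mm wide and 5 mm deep down the middle of its -x face (28 mm wide), seen from above as a notch; 18 mm from the insert's centre.
- insert2_c (a point): centre (half-way up, 20 mm above its foot) of a loose carved insert, a dark wooden block 36 mm (x) by 28 mm (y) by 40 mm tall, 32 g, standing upright, carved face up; its lowest 3 mm are 1.5 mm smaller all round. Fits any mortise and then stands 26 mm above the board's top. All are alike but for the ornament. Three to five are there; None if absent.
- insert2_nick (a point): middle of the nick of insert2: a pale groove 8 mm wide and 5 mm deep down the middle of its -x face (28 mm wide), seen from above as a notch; 18 mm from the insert's centre.
- insert3_c (a point): centre (half-way up, 20 mm above its foot) of a loose carved insert, a dark wooden block 36 mm (x) by 28 mm (y) by 40 mm tall, 32 g, standing upright, carved face up; its lowest 3 mm are 1.5 mm smaller all round. Fits any mortise and then stands 26 mm above the board's top. All are alike but for the ornament. Three to five are there; None if absent.
- insert3_nick (a point): middle of the nick of insert3: a pale groove 8 mm wide and 5 mm deep down the middle of its -x face (28 mm wide), seen from above as a notch; 18 mm from the insert's centre.
- insert4_c (a point): centre (half-way up, 20 mm above its foot) of a loose carved insert, a dark wooden block 36 mm (x) by 28 mm (y) by 40 mm tall, 32 g, standing upright, carved face up; its lowest 3 mm are 1.5 mm smaller all round. Fits any mortise and then stands 26 mm above the board's top. All are alike but for the ornament. Three to five are there; None if absent.
- insert4_nick (a point): middle of the nick of insert4: a pale groove 8 mm wide and 5 mm deep down the middle of its -x face (28 mm wide), seen from above as a notch; 18 mm from the insert's centre.
- insert5_c (a point): centre (half-way up, 20 mm above its foot) of a loose carved insert, a dark wooden block 36 mm (x) by 28 mm (y) by 40 mm tall, 32 g, standing upright, carved face up; its lowest 3 mm are 1.5 mm smaller all round. Fits any mortise and then stands 26 mm above the board's top. All are alike but for the ornament. Three to five are there; None if absent.
- insert5_nick (a point): middle of the nick of insert5: a pale groove 8 mm wide and 5 mm deep down the middle of its -x face (28 mm wide), seen from above as a notch; 18 mm from the insert's centre.
- bearer1_c (a point): centre (half-way up, 13 mm above its underside) of a loose wooden end bearer, a plain low block 50 mm (x) by 28 mm (y) by 26 mm tall, 30 g, lying flat, with an upright 13 mm through hole in its middle. Either face and either end may be used. On the board its top is level with the inserts' tops.
- bearer2_c (a point): centre (half-way up, 13 mm above its underside) of a loose wooden end bearer, a plain low block 50 mm (x) by 28 mm (y) by 26 mm tall, 30 g, lying flat, with an upright 13 mm through hole in its middle. Either face and either end may be used. On the board its top is level with the inserts' tops.
- inkstick: bystander, not part of the job: dark ink stick, 58 x 26 x 16 mm, lying flat, with a gilt band.
- baren: bystander, not part of the job: round rubbing pad, 104 mm across, 28 mm high with its bar handle.
- brush: bystander, not part of the job: inking brush lying on its bristles, block 60 x 30 x 33 mm with a 90 mm handle.
- inkbottle: bystander, not part of the job: black ink bottle, 52 mm across, 85 mm tall.
- waterbowl: bystander, not part of the job: white bowl, 84 mm across, 40 mm high.
- mallet: bystander, not part of the job: wooden mallet lying down, head 75 mm long and 44 mm across, 150 mm handle.
Things that resemble listed ones, but are neither listed nor needed, are in the scene too. Leave any orange or pink look-alike of the part that bears bearer2_c alone.

How it is judged:
On the way:
1. the forme board lies flat on the bed with both pins through its holes (z of board_c in the frame of bed between 0.023 and 0.0285 m and horizontal distance between board_c and bed below 0.006 m and angle between the y axis of board_c and the y axis of bed, either way round below 0.04 rad and angle between board_c's own z axis and vertical below 0.03 rad), for 0.2 s.
At the end, for the whole second after the job is handed in: Board flat on the bed over both pins (2.5 mm, 0.03 rad; centre 6 mm, in line 0.04 rad). Every insert present upright in a mortise, within 2.5 mm of full depth, nick towards the steel strip. One bearer on each pin: centred 6 mm, flat on the board 3 mm, square 0.15 rad. All at rest (all of step 1 and z of insert1_c in the frame of board_c between 0.013 and 0.0195 m and x of insert1_c in the frame of board_c between -0.005 and 0.005 m and y of insert1_c in the frame of board_c between -0.083 and 0.083 m and angle between the z axis of each of insert1_c, insert2_c, insert3_c, insert4_c, insert5_c, bearer1_c, bearer2_c and the z axis of board_c, either way round below 0.07 rad and x of each of insert1_nick, insert2_nick, insert3_nick, insert4_nick, insert5_nick in the frame of board_c below -0.01 m and z of insert2_c in the frame of board_c between 0.013 and 0.0195 m and x of insert2_c in the frame of board_c between -0.005 and 0.005 m and y of insert2_c in the frame of board_c between -0.083 and 0.083 m and z of insert3_c in the frame of board_c between 0.013 and 0.0195 m and x of insert3_c in the frame of board_c between -0.005 and 0.005 m and y of insert3_c in the frame of board_c between -0.083 and 0.083 m and z of insert4_c in the frame of board_c between 0.013 and 0.0195 m and x of insert4_c in the frame of board_c between -0.005 and 0.005 m and y of insert4_c in the frame of board_c between -0.083 and 0.083 m and z of insert5_c in the frame of board_c between 0.013 and 0.0195 m and x of insert5_c in the frame of board_c between -0.005 and 0.005 m and y of insert5_c in the frame of board_c between -0.083 and 0.083 m and z of bearer1_c in the frame of board_c between 0.02 and 0.027 m and (horizontal distance between bearer1_c and pin_left below 0.006 m or horizontal distance between bearer1_c and pin_right below 0.006 m) and angle between the x axis of each of bearer1_c, bearer2_c and the x axis of board_c, either way round below 0.15 rad and z of bearer2_c in the frame of board_c between 0.02 and 0.027 m and (horizontal distance between bearer2_c and pin_left below 0.006 m or horizontal distance between bearer2_c and pin_right below 0.006 m)); the robot touches nothing.
It fails at once if the board is tilted by more than 0.1 rad (about 6 degrees) over the bed while its underside is below the pins' tips (horizontal distance between board_c and bed below 0.05 m and z of board_c in the frame of bed below 0.068 m and angle between board_c's own z axis and vertical above 0.1 rad).
It fails at once if a bystander is pushed more than 40 mm from its place (distance of any of inkstick, baren, brush, inkbottle, waterbowl, mallet from where it was at the start of the episode above 0.04 m).
Of insert1, insert2, insert3, insert4, insert5 only 3 to 5 are there at a start; the rules pass over those that are not, and their reading is None.
At some moment in a run one of bearer1, bearer2 may be knocked a few centimetres aside while the robot is not near it.
It also fails if it takes over 210 s, if anything falls off the work surface, if the arm or the gripper's body presses on something with over 40 N, if the wrist force passes 120 N, or if a joint passes its speed limit or range.

## Working session

There is one attempt and no reset: what is moved stays moved. The work goes in short steps, each a Python script; the robot and the scene stay as the last script left them, time stands still between calls to the robot, and variables do not carry over. Pictures are saved under pics/ and viewed, about 12 in all and at most 16, crops included, and the job is handed in when it is done.

```bash
ls; mkdir -p pics; python3 - <<'E'
from cell import bot
import cv2,numpy as np
for n in ("scene","top"):
    im=bot.camera(n); cv2.imwrite(f"pics/{n}0.png",im[:,:,::-1])
    c=bot.calibration(n); print(n,np.round(c["mtx"],1).tolist(),np.round(c["extrinsics"],3).tolist())
    for t in ["bed","board_c","insert1_c","bearer1_c","mortise_mid","strip"]:
        for d in bot.search_frame(n,t): print(t,np.round(d["bbox"],0).tolist(),round(d["confidence"],2))
print(np.round(bot.calibration("wrist")["mtx"],1).tolist(),np.round(bot.calibration("wrist")["hand_eye"],3).tolist(), bot.read_tool_rot(),bot.read_clock())
E
```

```text
pics
scene [[479.8, 0.0, 317.5], [0.0, 479.8, 195.6], [0.0, 0.0, 1.0]] [[-0.367, 0.93, 0.02, 0.156], [0.658, 0.275, -0.701, -0.289], [-0.658, -0.244, -0.713, 1.704], [0.0, 0.0, 0.0, 1.0]]
bed [239.0, 226.0, 131.0, 55.0] 0.79
board_c [276.0, 167.0, 89.0, 51.0] 0.66
insert1_c [143.0, 197.0, 35.0, 31.0] 0.59
insert1_c [229.0, 154.0, 14.0, 16.0] 0.49
insert1_c [199.0, 151.0, 11.0, 22.0] 0.35
bearer1_c [428.0, 255.0, 23.0, 18.0] 0.61
mortise_mid [276.0, 172.0, 91.0, 48.0] 0.7
mortise_mid [426.0, 219.0, 25.0, 22.0] 0.68
strip [279.0, 171.0, 84.0, 47.0] 0.97
top [[384.9, 0.0, 316.1], [0.0, 384.9, 205.2], [0.0, 0.0, 1.0]] [[0.012, -1.0, 0.005, 0.011], [-0.991, -0.013, -0.134, 0.526], [0.135, -0.004, -0.991, 1.288], [0.0, 0.0, 0.0, 1.0]]
bed [256.0, 148.0, 98.0, 44.0] 0.57
bed [239.0, 230.0, 12.0, 12.0] 0.15
board_c [279.0, 220.0, 81.0, 29.0] 0.76
insert1_c [421.0, 222.0, 12.0, 14.0] 0.39
mortise_mid [282.0, 220.0, 75.0, 31.0] 0.96
strip [279.0, 214.0, 80.0, 38.0] 0.7
[[306.8, 0.0, 318.5], [0.0, 306.8, 200.1], [0.0, 0.0, 1.0]] [[1.0, -0.0, 0.001, 0.001], [-0.001, -0.28, 0.96, -0.142], [0.0, -0.96, -0.28, 0.071], [0.0, 0.0, 0.0, 1.0]] [-0.55795184  0.55795195  0.43439198 -0.43437653] 0.7
```

```bash
python3 - <<'E'
import cv2
a=cv2.imread("pics/top0.png")[100:340,120:520]; cv2.imwrite("pics/top0c.png",cv2.resize(a,None,fx=2,fy=2,interpolation=cv2.INTER_CUBIC))
a=cv2.imread("pics/scene0.png")[110:350,100:500]; cv2.imwrite("pics/scene0c.png",cv2.resize(a,None,fx=2,fy=2,interpolation=cv2.INTER_CUBIC))
E
```

```text
(no output)
```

View pics/top0c.png

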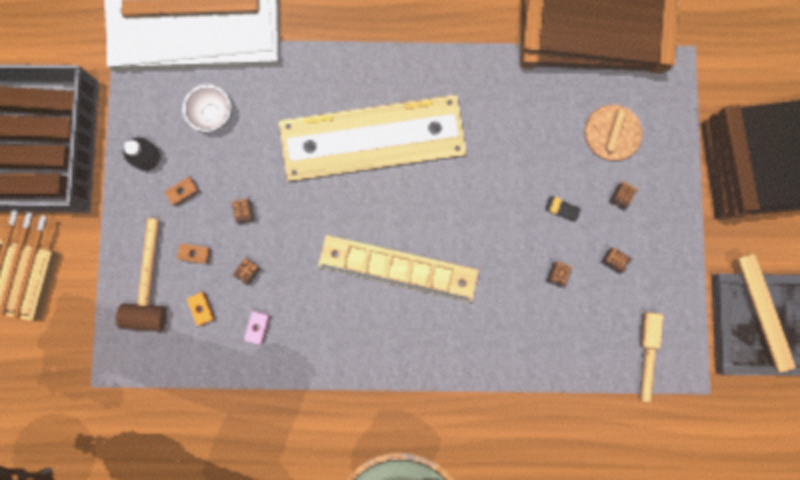

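View pics/scene0c.png

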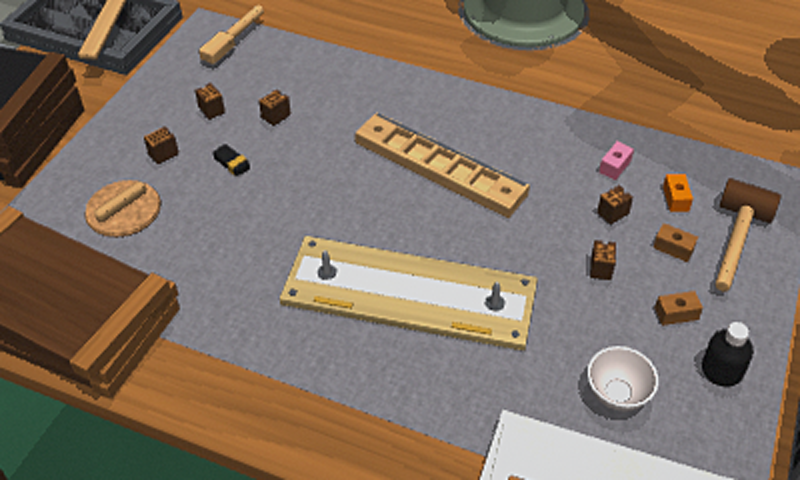

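```bash
cat > h.py <<'E'
from cell import bot
import numpy as np, cv2
from scipy.spatial.transform import Rotation as Ro
def Rm(a): c,s=np.cos(a),np.sin(a); return np.array([[c,0,-s],[s,0,c],[0,-1,0.]])
def quat(a): q=Ro.from_matrix(Rm(a)).as_quat(); return q[[3,0,1,2]]
def goto(x,y,z,a): bot.move_pose([x,y,z],quat(a))
def ray(uv,M,Rwc,t,z):
    d=Rwc@np.linalg.solve(M,[uv[0],uv[1],1]); return (t+d*(z-t[2])/d[2])[:2]
def top(uv,z):
    c=bot.calibration("top"); E=c["extrinsics"]; R=E[:3,:3].T; return ray(uv,c["mtx"],R,-R@E[:3,3],z)
def wpose():
    q=np.array(bot.read_tool_rot()); R=Ro.from_quat(q[[1,2,3,0]]).as_matrix(); p=np.array(bot.read_position())
    H=bot.calibration("wrist")["hand_eye"]; T=np.eye(4); T[:3,:3]=R; T[:3,3]=p; return T@H
def snap(name):
    T=wpose(); im=bot.camera("wrist"); cv2.imwrite(f"pics/{name}.png",im[:,:,::-1]); np.save(f"pics/{name}.npy",T); return T
def w2p(uv,T,z): return ray(uv,bot.calibration("wrist")["mtx"],T[:3,:3],T[:3,3],z)
def proj(P,T):
    c=T[:3,:3].T@(np.asarray(P,float)-T[:3,3]); m=bot.calibration("wrist")["mtx"]@c; return m[:2]/m[2]
E
python3 - <<'E'
from h import *
f=lambda u,v,z:np.round(top((u/2+120,v/2+100),z),3)
for n,u,v,z in [("bed",372,138,.015),("board",398,267,.022),("iL1",243,210,.035),("iL2",246,270,.035),("iR1",624,194,.035),("iR2",617,260,.035),("iR3",560,273,.035),("b1",182,190,.026),("b2",194,253,.026),("ink",563,208,.016)]: print(n,f(u,v,z))
def look(name,x,y,z,a):
    for aa in (a,a+np.pi,a-np.pi):
        try: goto(x,y,z,aa); break
        except bot.PlanningError as e: print(e)
    else: print("fail",name); return
    T=snap(name); print(name,np.round(T[:3,3],3),aa, np.round(bot.read_joint_positions(),2),bot.read_clock())
p=f(215,235,.03); look("wL",p[0],p[1],.2,0)
p=f(385,200,.02); look("wM",p[0],p[1],.26,0)
p=f(600,240,.03); look("wR",p[0],p[1],.2,0)
E
```

```text
bed [0.657 0.055]
board [0.429 0.006]
iL1 [0.523 0.274]
iL2 [0.42  0.265]
iR1 [ 0.559 -0.382]
iR2 [ 0.445 -0.367]
iR3 [ 0.422 -0.269]
b1 [0.558 0.383]
b2 [0.449 0.357]
ink [ 0.536 -0.281]
wL [0.48  0.393 0.342] 0 [ 0.46  0.4  -0.17  1.    0.    2.03] 2.2583
wM [0.546 0.103 0.402] 0 [-0.08  0.3  -0.15  1.12  0.    1.49] 3.475
wR [ 0.481 -0.267  0.342] 0 [-0.74  0.42 -0.14  1.01  0.    0.83] 4.9417
```

```bash
python3 - <<'E'
import cv2,numpy as np
L,M,R=[cv2.imread(f"pics/{n}.png") for n in("wL","wM","wR")]
cv2.imwrite("pics/wLR.png",cv2.resize(np.vstack([L[60:360,:],R[60:360,:]]),(640,600)))
cv2.imwrite("pics/wMv.png",cv2.resize(M,(800,500),interpolation=cv2.INTER_CUBIC))
E
```

```text
(no output)
```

View pics/wLR.png

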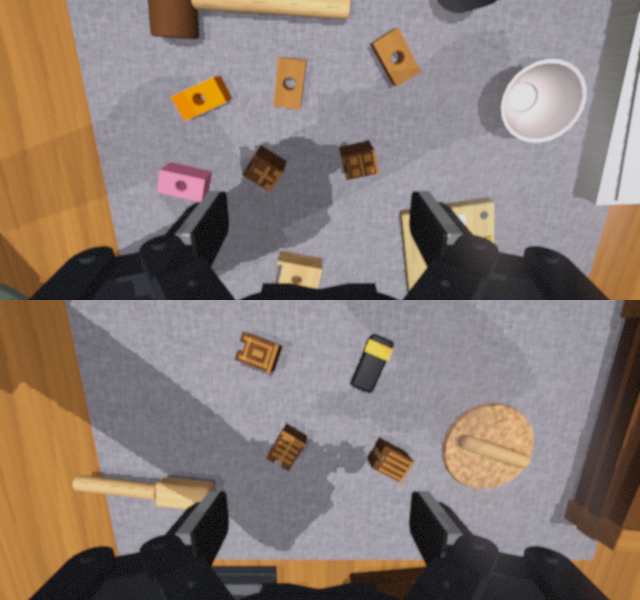

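View pics/wMv.png

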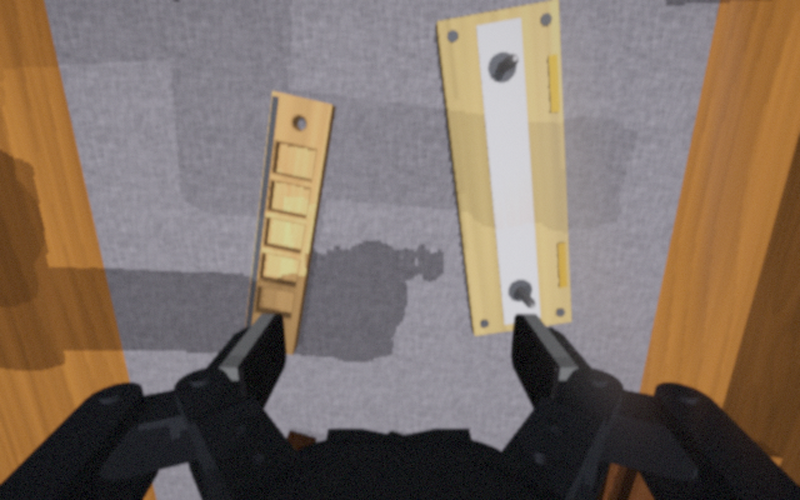

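```bash
cat >> h.py <<'E'
from scipy.optimize import minimize
def mask(im,mode):
    h=cv2.cvtColor(im,cv2.COLOR_BGR2HSV); S,V=h[...,1].astype(int),h[...,2].astype(int)
    m=S>85
    if mode=="board": m|=V<45
    m=m.astype(np.uint8)
    return m
def boxpts(x,y,a,d,z0):
    c,s=np.cos(a),np.sin(a)
    return [(x+c*i*d[0]/2-s*j*d[1]/2, y+s*i*d[0]/2+c*j*d[1]/2, z0+k*d[2]) for i in(-1,1) for j in(-1,1) for k in(0,1)]
K=8
def fit(name,p0,d,z0=0.,mode=None,T=None,na=4,dbg=None):
    im=cv2.imread(f"pics/{name}.png"); T=np.load(f"pics/{name}.npy") if T is None else T
    M=bot.calibration("wrist")["mtx"]; W=np.linalg.inv(T)
    def hull(p):
        P=np.array(boxpts(p[0],p[1],p[2],d,z0)); c=P@W[:3,:3].T+W[:3,3]; c=c@M.T
        return cv2.convexHull((c[:,:2]/c[:,2:]).astype(np.float32))[:,0]
    mk=mask(im,mode)
    n,lab,st,_=cv2.connectedComponentsWithStats(mk)
    h0=hull(p0); r=np.zeros(mk.shape,np.uint8); cv2.fillConvexPoly(r,h0.astype(np.int32),1)
    cnt=np.bincount(lab[(r>0)&(mk>0)],minlength=n); l=cnt.argmax(); m=(lab==l).astype(np.uint8)
    m=cv2.morphologyEx(m,cv2.MORPH_OPEN,np.ones((3,3),np.uint8))
    cs,_=cv2.findContours(m,cv2.RETR_EXTERNAL,cv2.CHAIN_APPROX_NONE); cc=max(cs,key=cv2.contourArea)
    hm=cv2.convexHull(cc); m[:]=0; cv2.fillConvexPoly(m,hm,1)   # convex hull closes nick and holes
    x0,y0,w,h=cv2.boundingRect(hm); g=15; x0=max(x0-g,0); y0=max(y0-g,0); sub=m[y0:y0+h+2*g,x0:x0+w+2*g]
    up=cv2.resize(sub,None,fx=K,fy=K,interpolation=cv2.INTER_NEAREST)
    def cost(p):
        q=((hull(p)-[x0,y0]+.5)*K-.5); a=np.zeros_like(up); cv2.fillConvexPoly(a,np.round(q*16).astype(np.int32),1,shift=4)
        return np.count_nonzero(a!=up)/np.count_nonzero(up)
    best=None
    for k in range(na):
        p=np.array([p0[0],p0[1],p0[2]+k*np.pi/na])
        s=np.array([p]+[p+v for v in np.diag([.008,.008,.15])])
        o=minimize(cost,p,method="Nelder-Mead",options=dict(initial_simplex=s,xatol=1e-5,fatol=1e-5,maxiter=200))
        if best is None or o.fun<best.fun: best=o
    p=best.x; p[2]=(p[2]+np.pi/2)%np.pi-np.pi/2
    if dbg: 
        v=cv2.resize(im,None,fx=3,fy=3,interpolation=cv2.INTER_CUBIC); cv2.polylines(v,[np.int32((hull(p)+.5)*3)],True,(0,255,0),1); cv2.imwrite(dbg,v)
    return p,best.fun
INS=(.036,.028,.040); BEA=(.050,.028,.026); BRD=(.056,.270,.022); BED=(.110,.320,.015)
E
python3 - <<'E'
from h import *
for n,im,x,y,d in [("iL1","wL",.523,.274,INS),("iL2","wL",.42,.265,INS),("iR1","wR",.559,-.382,INS),("iR2","wR",.445,-.367,INS),("iR3","wR",.422,-.269,INS),("b1","wL",.558,.383,BEA),("b2","wL",.449,.357,BEA)]:
    p,f=fit(im,[x,y,0],d); print(n,np.round(p,4),round(f,3))
p,f=fit("wM",[.657,.055,.09],BED,na=1,dbg="pics/d1.png"); print("bed",p,f)
# calibration bias: look at bed from two yaws and board
E
```

```text
iL1 [0.5236 0.2779 0.2352] 0.136
iL2 [ 0.4197  0.2676 -0.5745] 0.121
iR1 [ 0.5604 -0.383  -0.5918] 0.125
iR2 [ 0.4464 -0.368   1.0301] 0.146
iR3 [ 0.4216 -0.2689 -0.3461] 0.108
b1 [ 0.5584  0.3874 -1.0025] 0.046
b2 [0.4492 0.3613 1.439 ] 0.033
bed [0.66038423 0.05478786 0.16308314] 0.4698120829858215
```

```bash
python3 - <<'E'
from h import *
for n,x,y,yaw in [("bd",.429,.006,-.15),("be",.660,.055,.09)]:
    for k,s in (("p",1),("m",-1)):
        a=yaw+s*np.pi/2; z=.24
        # aim: shift so the object sits a little above image centre (towards +tool z)
        off=-.03; px,py=x+off*(-np.sin(a)),y+off*np.cos(a)
        try: goto(px,py,z,a); snap(n+k); print(n+k,np.round(bot.read_joint_positions(),2))
        except bot.PlanningError as e: print(n+k,e)
print(bot.read_clock())
import os
vs=[cv2.imread(f"pics/{n}.png") for n in("bdp","bdm","bep","bem") if os.path.exists(f"pics/{n}.png")]
cv2.imwrite("pics/v4.png",np.vstack([v[60:260,60:580] for v in vs])[:, :][:800] if 0 else cv2.resize(np.vstack([np.hstack([v[70:270] for v in vs[:2]]),np.hstack([v[70:270] for v in vs[2:]])]) ,(800,250)) if len(vs)==4 else vs[0])
im=cv2.imread("pics/bep.png"); h=cv2.cvtColor(im,cv2.COLOR_BGR2HSV)
p=proj([.66,.055,.0],np.load("pics/bep.npy")); print(p)
for dy in range(-60,61,10): 
    q=(p+[25,dy]).astype(int); print(dy,h[q[1],q[0]].tolist(),end=' ')
im=cv2.imread("pics/bdp.png"); h=cv2.cvtColor(im,cv2.COLOR_BGR2HSV)
p=proj([.429,.006,.022],np.load("pics/bdp.npy")); print(p)
for dy in range(-40,41,3): 
    q=(p+[19*1,dy]).astype(int); print(dy,h[q[1],q[0]].tolist(),end=' ')
E
```

```text
bdp [-0.16  0.15 -0.4   1.02 -0.   -0.01]
bdm [-0.16  0.04 -0.53  1.    0.    3.13]
bep [-0.02  0.6   0.26  1.23 -0.   -0.11]
bem [-0.03  0.48  0.06  1.15  0.    3.02]
14.4667
[317.94010597 145.03748513]
-60 [131, 15, 136] -50 [11, 31, 139] -40 [21, 97, 187] -30 [21, 94, 193] -20 [20, 86, 189] -10 [126, 6, 213] 0 [126, 6, 212] 10 [126, 6, 214] 20 [21, 92, 197] 30 [21, 92, 196] 40 [21, 91, 193] 50 [133, 16, 141] 60 [139, 15, 137] [318.15221532 146.58807615]
-40 [133, 16, 146] -37 [130, 16, 145] -34 [134, 18, 152] -31 [128, 13, 155] -28 [133, 15, 157] -25 [10, 26, 148] -22 [17, 14, 127] -19 [14, 36, 135] -16 [20, 101, 212] -13 [21, 91, 215] -10 [20, 97, 215] -7 [19, 102, 214] -4 [18, 108, 211] -1 [19, 106, 212] 2 [18, 108, 212] 5 [18, 106, 209] 8 [18, 109, 204] 11 [18, 110, 202] 14 [18, 108, 200] 17 [18, 113, 194] 20 [18, 112, 207] 23 [17, 101, 210] 26 [176, 13, 153] 29 [124, 12, 146] 32 [130, 15, 150] 35 [124, 12, 143] 38 [135, 14, 151]
```

View pics/v4.png

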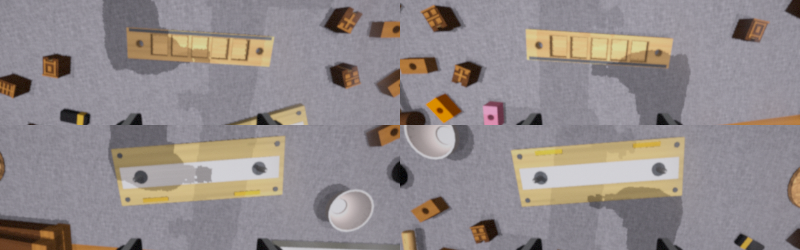

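```bash
sed -i 's/m=S>85/m=S>55/' h.py; python3 - <<'E'
from h import *
import cv2
for n in("bep","bem"):
    p,f=fit(n,[.660,.055,.09],BED,na=1,dbg=f"pics/d_{n}.png"); T=np.load(f"pics/{n}.npy"); print(n,np.round(p,4),round(f,3))
for n in("bdp","bdm"):
  for w in (.048,.056):
    p,f=fit(n,[.432,.006,-.14],(w,.270,.022),na=1,dbg=f"pics/d_{n}.png"); print(n,w,np.round(p,4),round(f,3))
# pins: dark blobs near expected foot
for n,x,y,d in [("iL1",.5236,.278,INS),("iL2",.42,.268,INS),("b1",.558,.387,BEA),("b2",.449,.361,BEA)]:
    p,f=fit("wL",[x,y,0],d); print(n,np.round(p,4),round(f,3))
v=[cv2.imread(f"pics/d_{n}.png")[330:780,400:1500] for n in("bep","bdm")]
cv2.imwrite("pics/v5.png",cv2.resize(np.vstack(v),(733,600)))
E
```

```text
bep [0.6592 0.0559 0.1623] 0.011
bem [0.6597 0.056  0.1619] 0.012
bdp 0.048 [ 0.427   0.0075 -0.2256] 0.132
bdp 0.056 [ 0.4294  0.0071 -0.2148] 0.017
bdm 0.048 [ 0.4317  0.0066 -0.2124] 0.133
bdm 0.056 [ 0.4288  0.0074 -0.2126] 0.013
iL1 [0.5235 0.2784 0.2131] 0.111
iL2 [ 0.4198  0.2679 -0.5801] 0.092
b1 [ 0.5585  0.3873 -1.0052] 0.031
b2 [0.4492 0.3613 1.4488] 0.037
```

View pics/v5.png

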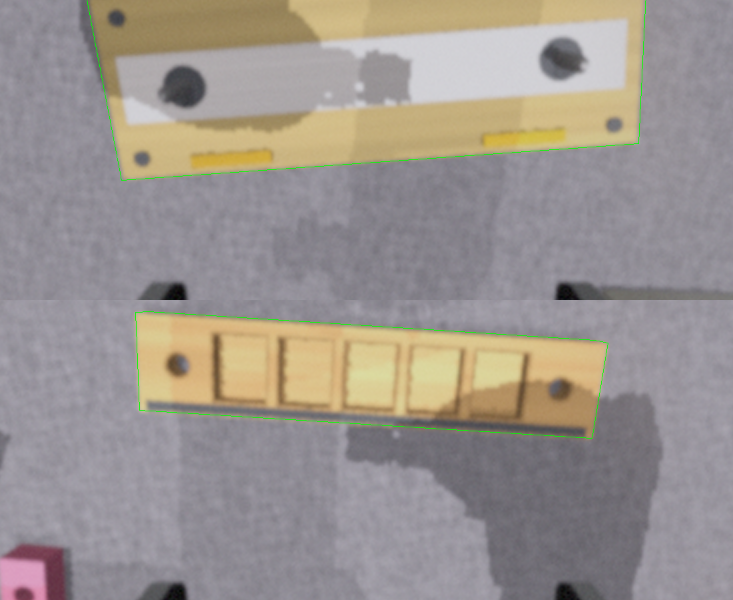

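```bash
cat > board.py <<'E'
from h import *
x,y,a=.4291,.0073,-.2135; X,Y,A=.6594,.0560,.162
bot.set_gripper(.9,60)
goto(x,y,.12,a); bot.move_linear([x,y,.002],.12,until_force=15)
print("pick",np.round(bot.read_position(),4)); bot.set_gripper(.3,80); w=bot.read_gripper_width(); z0=bot.read_position()[2]; print("w",w*85)
assert w>.55
bot.move_linear([x,y,z0+.09],.12); print(bot.read_gripper_width()*85)
bot.move_linear([X,Y,z0+.09],.15,rotation=quat(A))
print(np.round(bot.read_position(),4),np.round(bot.read_ft_force(),2),np.round(bot.read_moment(),2))
r=bot.move_linear([X,Y,z0+.0155],.05,until_force=12)
print(r,np.round(np.array(bot.read_position())-[0,0,z0],4),np.round(bot.read_ft_force(),2),bot.read_clock())
E
python3 board.py
```

```text
pick [0.4297 0.0072 0.0024]
w 53.61515954247919
53.8177223299321
[0.6588 0.0559 0.0929] [-0.58  0.27 -3.68] [-0.03  0.02  0.01]
False [0.6597 0.056  0.0159] [ 0.54  0.39 -3.13] 21.725
```

```bash
python3 - <<'E'
from h import *
bot.set_gripper(.95)
p=bot.read_position(); bot.move_linear([p[0],p[1],.15],.15)
X,Y,A=.6594,.0560,.162
for k,s in(("p",1),("m",-1)):
    a=A+s*np.pi/2; goto(X+.03*np.sin(a),Y-.03*np.cos(a),.2,a); snap("pl"+k)
    # bed occluded partly; fit board at z0=.015 using a mask restricted: compare directly
print(bot.read_clock())
im=cv2.imread("pics/plm.png"); T=np.load("pics/plm.npy")
v=cv2.resize(im,None,fx=3,fy=3,interpolation=cv2.INTER_CUBIC)
def fr(px,py,z): c,s=np.cos(A),np.sin(A); return proj([X+c*px-s*py,Y+s*px+c*py,z],T)
for dx in(-28,28):
  for dy in(-135,135):
    q=fr(dx/1e3,dy/1e3,.037)*3; cv2.circle(v,tuple(np.int32(q)),5,(0,255,0),1)
for my in(-76,-38,0,38,76):
  P=[fr(i*.0192,my/1e3+j*.0152,.037)*3 for i,j in((-1,-1),(1,-1),(1,1),(-1,1))]; cv2.polylines(v,[np.int32(P)],True,(0,0,255),1)
c=np.int32(fr(0,0,.037)*3); v=v[c[1]-200:c[1]+200,c[0]-520:c[0]+520]; cv2.imwrite("pics/v6.png",cv2.resize(v,(800,308)))
E
```

```text
27.2583
```

View pics/v6.png

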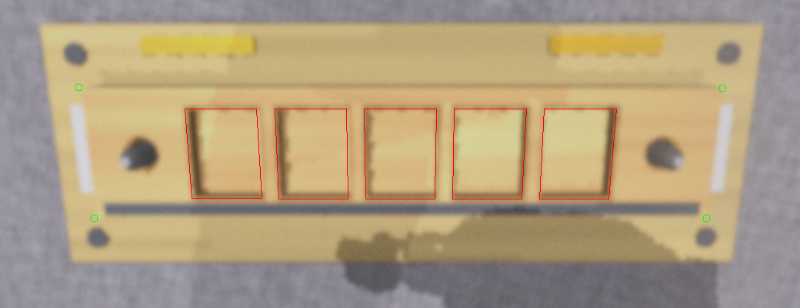

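```bash
python3 - <<'E'
from h import *
import json
out={};tiles=[]
for n,x,y,a in [("iL2",.4198,.2679,-.58),("iL1",.5235,.2784,.213),("iR3",.4216,-.2689,-.346),("iR2",.4464,-.368,1.03),("iR1",.5604,-.383,-.592)]:
    goto(x,y,.14,a); T=snap("c"+n); p,f=fit("c"+n,[x,y,a],INS); out[n]=p.tolist(); print(n,np.round(p,4),round(f,3))
    c,s=np.cos(p[2]),np.sin(p[2]); R=.03
    src=np.float32([proj([p[0]+c*i*R-s*j*R,p[1]+s*i*R+c*j*R,.04],T) for i,j in((-1,1),(1,1),(1,-1),(-1,-1))])
    H=cv2.getPerspectiveTransform(src,np.float32([[0,0],[240,0],[240,240],[0,240]]))
    t=cv2.warpPerspective(cv2.imread(f"pics/c{n}.png"),H,(240,240),flags=cv2.INTER_CUBIC)
    cv2.rectangle(t,(120-72,120-56),(120+72,120+56),(0,255,0),1); cv2.putText(t,n,(5,20),0,.6,(255,255,255)); tiles.append(t)
tiles.append(tiles[0]*0); cv2.imwrite("pics/v7.png",np.vstack([np.hstack(tiles[:3]),np.hstack(tiles[3:])]))
json.dump(out,open("ins.json","w")); print(bot.read_clock())
E
```

```text
iL2 [ 0.4196  0.2674 -0.5819] 0.073
iL1 [0.5239 0.277  0.2694] 0.071
iR3 [ 0.4213 -0.2693 -0.3458] 0.089
iR2 [ 0.446  -0.3673  1.0071] 0.093
iR1 [ 0.5599 -0.3828 -0.5031] 0.068
34.3667
```

View pics/v7.png

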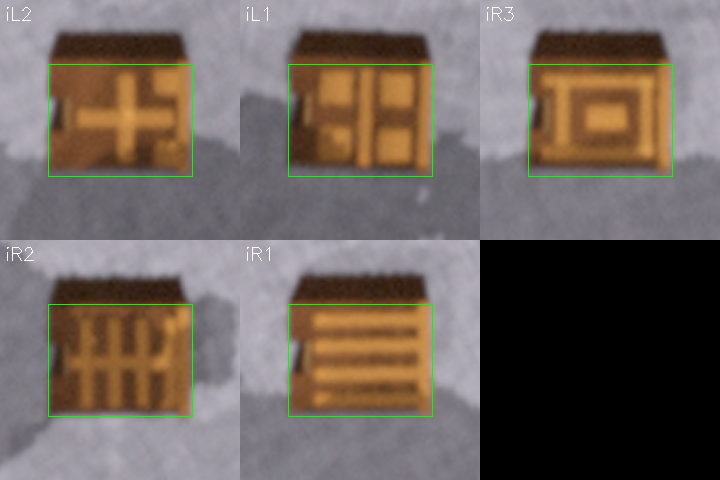

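```bash
cat >> h.py <<'E'
X,Y,A=.6594,.0560,.162
def onboard(dx,dy): c,s=np.cos(A),np.sin(A); return np.array([X+c*dx-s*dy,Y+s*dx+c*dy])
def pick(x,y,a,z,op,wmin,wmax,F=40,shut=.1):
    bot.set_gripper(op); goto(x,y,z+.06,a); hit=bot.move_linear([x,y,z],.12,until_force=12)
    if hit: print("pick contact at",bot.read_position())
    bot.set_gripper(shut,F); w=bot.read_gripper_width()*85; print("w",round(w,1))
    if not wmin<w<wmax: raise SystemExit("bad grasp")
    zz=bot.read_position()[2]; bot.move_linear([x,y,zz+.11],.2); return zz
def place(xy,zt,F=12,clear=.045,steps=((0,0),(1,0),(-1,0),(0,1),(0,-1),(1.5,1.5),(-1.5,1.5),(1.5,-1.5),(-1.5,-1.5),(2,0),(-2,0),(0,2),(0,-2)),op=.65):
    goto(xy[0],xy[1],zt+.07,A); bot.wait(.2)
    c,s=np.cos(A),np.sin(A)
    for i,j in steps:
        q=xy+np.array([c*i-s*j,s*i+c*j])*1e-3
        bot.move_linear([q[0],q[1],zt+clear],.1)
        r=bot.move_linear([q[0],q[1],zt],.05,until_force=F); z=bot.read_position()[2]
        print((i,j),r,"dz %.4f"%(z-zt),np.round(bot.read_ft_force(),1))
        if z-zt<.002: break
        bot.move_linear([q[0],q[1],z+.003],.05)
    else: raise SystemExit("not seated; still held")
    bot.set_gripper(op); p=bot.read_position(); bot.move_linear([p[0],p[1],zt+.09],.2)
def insert(n,k):
    import json
    x,y,a=json.load(open("ins.json"))[n]; x-=.0007*np.sin(a); y+=.0007*np.cos(a)
    z=pick(x,y,a,.020,.68,29,39); place(onboard(0,k*.038),z+.0228,clear=.020)
    print(n,bot.read_clock())
E
python3 -c "
from h import *
insert('iR1',-2)"
```

```text
w 34.8
(0, 0) True dz -0.0001 [-0.6 -0.6  3.4]
iR1 40.4
```

```bash
python3 -c "
from h import *
insert('iR2',-1); insert('iR3',0); insert('iL2',1); insert('iL1',2)
for k,s in(('p',1),('m',-1)):
    a=A+s*np.pi/2; goto(X+.03*np.sin(a),Y-.03*np.cos(a),.2,a); snap('in'+k)
goto(.50,.37,.2,0); snap('bL'); print(bot.read_clock())
for n,x,y in(('b1',.5585,.3873),('b2',.4492,.3613)): print(n,fit('bL',[x,y,0],BEA))
im=[cv2.imread('pics/in%s.png'%k)[60:280,120:520] for k in 'pm']
cv2.imwrite('pics/v8.png',cv2.resize(np.vstack(im+[cv2.imread('pics/bL.png')[0:300:1,60:560][:,:400]]),None,fx=.8,fy=.8) if 0 else cv2.resize(np.vstack(im),(545,600)))
"
```

```text
w 35.0
(0, 0) True dz -0.0000 [ 0.6 -0.4  4.8]
iR2 47.6917
w 34.7
(0, 0) True dz -0.0001 [-0.1 -0.1  3.2]
iR3 54.7167
w 35.0
(0, 0) True dz 0.0000 [-0.6  0.1  5.3]
iL2 61.1917
w 35.0
(0, 0) True dz -0.0001 [-0.1 -0.4  3.6]
iL1 67.025
72.5917
b1 (array([ 0.55828014,  0.38714872, -1.02375492]), np.float64(0.05251795485636115))
b2 (array([0.48338971, 0.36979301, 1.45422709]), np.float64(0.052514524328249816))
```

View pics/v8.png

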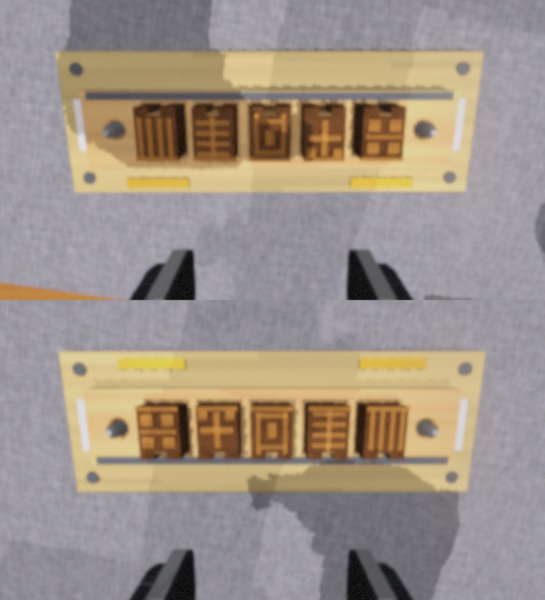

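View pics/bL.png

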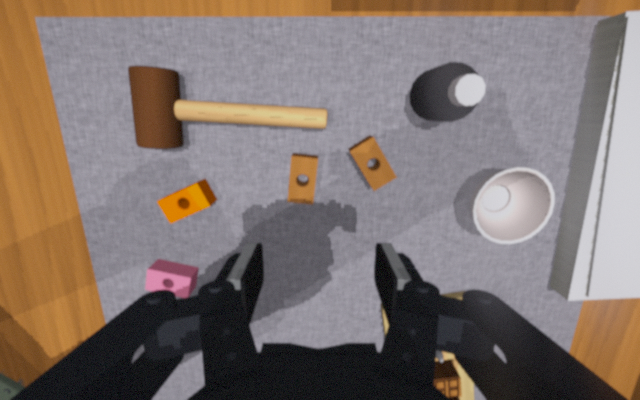

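```bash
python3 -c "
from h import *
for n,x,y,a,k in(('b2',.4834,.3698,1.454,1),('b1',.5583,.3871,-1.02,-1)):
    goto(x,y,.16,a); snap('c'+n); p,f=fit('c'+n,[x,y,a],BEA,na=1); print(n,p,f)
    assert f<.08 and abs(p[0]-x)<.01 and abs(p[1]-y)<.01
    aa=p[2] if abs(p[2]-a)<1 else p[2]+np.pi*np.sign(a-p[2])
    z=pick(p[0],p[1],aa,.004,.78,43,53); place(onboard(0,k*.112),z+.0372,clear=.032,op=.78); print(bot.read_clock())
for k,s in(('p',1),('m',-1)):
    a=A+s*np.pi/2; goto(X+.03*np.sin(a),Y-.03*np.cos(a),.2,a); snap('fi'+k)
cv2.imwrite('pics/fi_top.png',bot.camera('scene')[110:350,100:500,::-1])
im=[cv2.imread('pics/fi%s.png'%k)[60:280,120:520] for k in 'pm']; cv2.imwrite('pics/v9.png',cv2.resize(np.vstack(im+[cv2.imread('pics/fi_top.png')]),(353,600)) if 0 else cv2.resize(np.vstack(im),(545,600)))
print(bot.read_clock())
"
```

```text
b2 [0.48370582 0.37029412 1.46555096] 0.021681266846361187
w 48.7
(0, 0) True dz -0.0001 [ 0.4 -0.3  4.6]
79.625
b1 [ 0.55787636  0.38722944 -1.01208775] 0.02853442513368984
w 48.8
(0, 0) True dz -0.0002 [-1.2 -0.7  3.8]
87.3417
91.3917
```

View pics/v9.png

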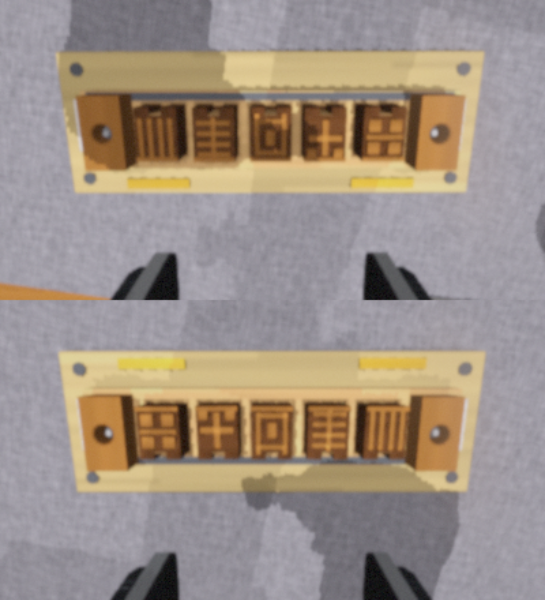

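View pics/fi_top.png

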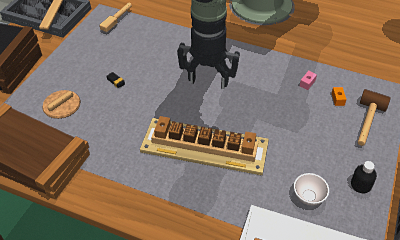

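```bash
python3 -c "
from cell import bot
print(bot.close_job())"
```

```text
the job is handed in; nothing more can be done
None
```

The forme is made up and handed in at about 91 s on the robot's clock; no verdict was reported.

- **Board:** it was lowered level onto both pins and stopped 0.4 mm above the intended seated height. A camera overlay put its mortises within about 1 mm of where they should be.
- **Inserts:** all five are plugged home, each within about 0.1 mm of the commanded depth on the first try. In the last pictures all five nicks face the steel strip.
- **Bearers:** one was knocked about 35 mm aside during the run, so I measured both again before picking them up. Both brown bearers now lie flat and square over the pins, with a pin showing in each hole.
- **Other things:** the last pictures show the orange and pink look-alikes and the bystanders where they started, with the gripper clear of everything.

No check failed. The outline fits for the inserts were looser than the others (7–9 % mismatch), so I shifted those grasps by 0.7 mm after seeing the offset in the close crops. I did not measure final board, insert or bearer poses separately after release.

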